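# Shift the bench gearbox from second into third

## Robot

A 6-joint arm with a two-finger parallel gripper is mounted at the origin on a cart in front of the work surface, level with it; the furniture and walls round the work are solid. World frame = base frame: x ahead of the robot, y to its left, z up, the work surface at z = 0. Lengths are in m, angles in rad, forces in N, time in s.
With the tool pointing down it reaches from about 0.325 to 1 m from the base axis. Payload 5.1 kg.
Tool frame: the origin (TCP) lies at the very end of the fingers, on their centre line; the grasp point (between the pads) lies 19 mm behind it; z points along the fingers, y is the line along which they close (so a half turn about z gives the same grasp; the last joint's range is limited). The gripper opens to 85 mm and grips with 20 to 120 N. Pads are 22 mm wide; open, the fingers measure 114 mm over their backs; the gripper's body (76 mm by 85 mm) begins 54 mm behind the grasp point. The pads swing forward as they close: fully open they stand 13 mm farther back than shut.
Start: joints at [-1.264, 0.124, 1.65, -0, 1.367, -0.083], TCP at [0.247, -0.601, 0.21] pointing down, gripper open.
Joint ranges: [-2.61, 2.61], [-1.02, 2.33], [0.03, 2.71], [-1.35, 4.49], [0.32, 2.68], [-2.91, 2.91]. Speed limits (rad/s): [2.57, 2.57, 3.14, 3.14, 3.14, 3.14].

## Interface

Orientations are given as a 3x3 rotation matrix whose columns are the frame's x, y, z axes.
In Python, from rig import env gives the robot as it stands.
- The arm moves only by the tool send_rows, never from a script. Its argument "deltas" is a list of rows, each an object with "delta_pos": the shift along the tool's x, y, z in mm, a list of three; "turn": the turn, a rotation vector about the tool's x, y, z in degrees, a list of three; "claw": the gripper's target within -1 to 1 (shut at 1, half-way at 0, fully open at -1). A call has 1 to 5 rows; each row shifts and turns the commanded pose from where the row before left it, along the tool's axes as they then stand; what a row does not reach is not made up. A row lasts 1/8 s, in which the tool goes at most 62.5 mm and 10.7 degrees, less where a joint would pass 70% of its speed; a pose out of reach is approached as far as the arm can. A call is refused whole if a number of a shift passes 62.5 or a number of a turn 10.7, either way. A call with a gripper value outside its range is refused whole. The fingers move at their own pace and stop on an object; the grip force is fixed at half the most. Time passes only in rows, so rows that do not move let the fingers close. It gives the time, the measured TCP pose, the force, the opening and the grip force at its end, in the units of the state.
- env.sense(): the state, without advancing time (a new reading comes with each control period).
- env.snapshot(name): name is "side" or "top" or "wrist"; returns the picture (480x640x3 uint8, red, green, blue); there is no depth.
- env.calibration(name): a dict with "K" (3x3 intrinsics, pixels), "world_from_camera" (4x4, takes a point from camera to world coordinates); the wrist camera has in their place "tool_from_camera" (4x4, takes a point from camera to tool coordinates, whose origin is the TCP and whose axes are the flange's). Camera axes: x right, y down, z forward; pixel columns grow to the right and rows downward; lengths in m; the calibration is good to about 2 mm. The wrist camera is an equidistant fisheye: a pixel r from the principal point sees the ray r / f radians off the axis. A picture is of the moment at which its call begins: read the wrist's pose just before it. calibration takes no time and is no camera call.
- env.sign_off(): hands the job in; it is judged then, once.
Trained networks look in the newest picture that a camera, given by its name, has taken for a name from the list of things; names that differ only in an ending like _2 or _b are one class to them, and where a whole thing is asked for, a point or a joint stands for the part that bears it (a point fixed in the world has none). Each returns a list of dicts, best first, with "score" (0 to 1); they miss things now and then, are a little off and sometimes report something else, mostly with a low value. They report only what shows in the picture. A call takes as long as a camera call.
- env.look_for(label, camera): "xyz" ([x, y, z] in m, in world coordinates, good to about 4 mm: the middle of the surface that is visible of it).
- env.tip_of(label, camera): "xyz" ([x, y, z] in m, in world coordinates, good to about 4 mm: a listed point, or the origin of a listed thing).
The state is a dict: "time": time; "joint_positions": joint angles; "dq": joint speeds; "tau": joint torques, N m; "tool_pos": TCP position; "orientation": TCP orientation; "ft_force": force on the tool from outside, world axes, zero at the start; "moment": the same for the moment, N m; "gripper_width": opening from 0.0 (shut) to 1.0 (fully open); "grasp_force": force on a finger pad.
Only numpy, scipy, OpenCV 4.12 (cv2) and the standard library are available. Lean on these libraries where they do the work, as an engineer would, in place of code of your own. Each camera call takes 0.05 s, during which the arm holds its last target. There are 200 camera calls.

## Task

Shift the bench gearbox from second into third: push its selector lever forward out of the near left-hand slot as far as the cross slot of the H-shaped gate, across to the right, and then forward (away from the robot) fully home in the far right-hand slot, without running into either of the other two slots on the way; leave the lever there. Only push on the ball knob or the rod with the outside of the fingers: never take them between the fingers or straddle them, and leave the things lying about where they are.

Things in the scene. Friction and masses are not known exactly. Their poses are not given: they have to be found in the camera images.
- gearbox: Grey gearbox fixed to the bench: foot 176 x 150 mm; its top, a pale gate plate 140 x 130 mm, lies 105 mm above the bench. Origin: centre of its underside; +x forward (roughly away from the robot), +y left, z up. A grooved pulley stands out of its back (+x) face. The 10 mm lever rod stands up through an H-shaped slot in the plate and can only move along it (see gate_centre).
- fore_aft (a joint): Lean of the lever about a level axis along the gearbox's y, 35 mm above the bench over its origin, in rad: 0 in line with the cross slot, +0.30 at the far (forward) end of a lane, -0.30 at the near end. Within +-0.05 the rod passes freely along the cross slot. Starts in slot 2, -0.29 to -0.17. Stiff: stays where it is left, moves with 2 to 4 N at the knob.
- side_to_side (a joint): Sideways lean of the lever about the gearbox's x axis through the same pivot (carried by the fore_aft joint), in rad: negative left, positive right, limits -0.30 and +0.30. In the left lane below -0.22, in the right lane above +0.22. Starts in the left lane, at -0.29 to -0.25. Equally stiff.
- knob (a point): Centre of the lever's black ball knob, 36 mm in diameter, 150 mm from the pivot along the rod: 185 mm above the bench when upright, 172 mm in a slot end. The point's z axis points up along the rod; an 18 mm collar sits under the ball. The knob travels about 45 mm either way from the middle, fore-and-aft and sideways.
- gate_centre (a point): Middle of the H, at the top of the 6 mm gate plate; axes as the gearbox. Two lanes along x, centred at y = +20 mm (left) and -20 mm (right), 59 mm long, are joined at x = 0 by a cross slot along y, 18 mm wide with corners rounded 6 mm. Slots are numbered 1 far left, 2 near left, 3 far right, 4 near right.
- slot_3 (a point): End position of the rod in the third (far right) slot, at the top of the gate plate: where the lever belongs at the end.
- sanding_block: Bystander, loose: the cork sanding block, 37 x 74 x 27 mm, left of the gearbox. Origin: centre of its underside.
- reel: Bystander, loose: the reel of dark thread, 38 mm across and 58 mm tall, standing right of the gearbox. Origin: centre of its underside.
- heel_lift: Bystander, loose: the tan D-shaped heel lift, 55 x 58 x 8 mm, lying in front of the gearbox (robot side). Origin: centre of its underside.
- glue_tin: Bystander, loose: the open round dark tin, 88 mm across and 45 mm tall, behind and to the left of the gearbox. Origin: centre of its underside.
- wax: Bystander, loose: the dark brown lump of wax, 36 x 47 x 25 mm, lying at the left of the bench. Origin: centre of its underside.
- shoe_brush: Bystander, loose: the wooden shoe brush, 155 x 51 x 44 mm, lying at the right of the bench beside the press. Origin: centre of its underside.

How it is judged:
By the outcome, as a careful person would: the job done as asked, in the order asked, and still so for the second after the job is handed in, with the robot touching nothing.
It also fails if it takes over 72 s, if anything falls off the work surface, if the arm or the gripper's body presses on something with over 40 N, if the wrist force passes 120 N, or if a joint passes its speed limit or range.

## Working session

There is one attempt and no reset: what is moved stays moved. The work goes in short steps, Python scripts to look and compute and a tool call to move; the robot and the scene stay as the last step left them, time stands still between calls to the robot, and variables do not carry over. Pictures are saved under pics/ and viewed, at most 10 in all, crops included, and the job is handed in when it is done.

Besides the shell and the picture viewer there is one more tool, called after "Call:" as name([rows], argument=value, ...), one row to a line, values as JSON. send_rows: Moves the arm, as the interface text tells. Its arguments: {"type":"object","properties":{"deltas":{"type":"array","items":{"type":"object","properties":{"delta_pos":{"type":"array","items":{"type":"number"}},"turn":{"type":"array","items":{"type":"number"}},"claw":{"type":"number"}}}}},"required":["deltas"]}

```bash
mkdir -p pics; python3 - <<'E'
from rig import env
import cv2,numpy as np
s=env.sense();print(s['time'],s['tool_pos'],np.round(s['orientation'],3),s['gripper_width'])
for c in("top","side"):
    im=env.snapshot(c);cv2.imwrite(f"pics/{c}0.png",im[:,:,::-1])
    for l in("knob","gate_centre","slot_3","gearbox"):
        r=env.tip_of(l,c)[:2];print(c,l,[(np.round(q['xyz'],3),round(q['score'],2)) for q in r])
    k=env.calibration(c);print(np.round(k['K'],1),np.round(k['world_from_camera'],3))
E
```

```text
0.0 [ 0.24675865 -0.60061487  0.20824205] [[ 0.925  0.38  -0.001]
 [ 0.38  -0.925  0.002]
 [ 0.    -0.002 -1.   ]] 1.0041420014218465
top knob [(array([0.479, 0.199, 0.181]), 0.51)]
top gate_centre [(array([0.524, 0.166, 0.104]), 0.87), (array([0.546, 0.153, 0.103]), 0.62)]
top slot_3 [(array([0.543, 0.153, 0.105]), 0.84), (array([ 0.408,  0.589, -0.001]), 0.47)]
top gearbox [(array([ 0.522,  0.168, -0.003]), 0.59)]
[[583.9   0.  320.2]
 [  0.  583.9 241.9]
 [  0.    0.    1. ]] [[-0.025 -0.996  0.084  0.418]
 [-1.     0.025  0.003  0.176]
 [-0.005 -0.084 -0.996  1.552]
 [ 0.     0.     0.     1.   ]]
side knob [(array([0.481, 0.199, 0.176]), 0.83)]
side gate_centre [(array([0.522, 0.171, 0.106]), 0.86)]
side slot_3 [(array([0.547, 0.152, 0.107]), 0.69), (array([0.519, 0.17 , 0.108]), 0.54)]
side gearbox [(array([0.52 , 0.169, 0.004]), 0.83)]
[[517.2   0.  314.1]
 [  0.  517.2 243.2]
 [  0.    0.    1. ]] [[-0.827 -0.313  0.467 -0.047]
 [-0.562  0.424 -0.711  1.057]
 [ 0.025 -0.85  -0.526  0.802]
 [ 0.     0.     0.     1.   ]]
```

View pics/top0.png

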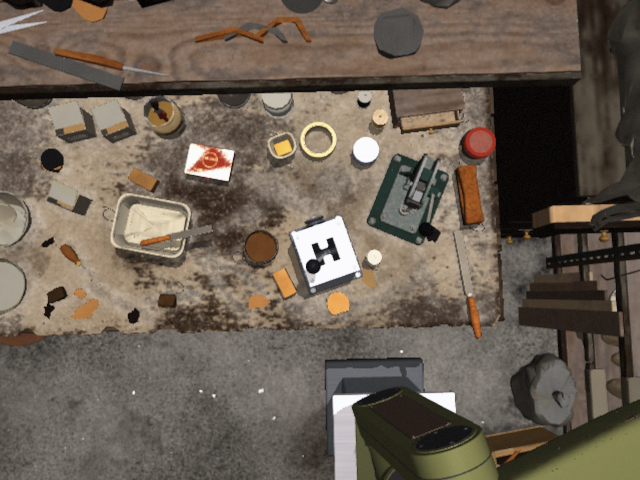

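View pics/side0.png

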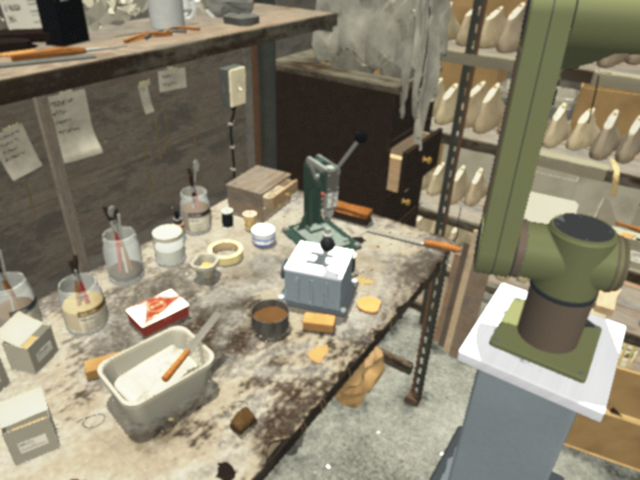

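Top view: the gearbox plate is centred near (325,255) and turned about 12° to the left. The knob is at (313,267), near left, as expected. The side view agrees, with the knob at (328,243). Next I measure the yaw and gate offset more closely.

```bash
cat > h.py <<'E'
from rig import env
import cv2,numpy as np
def pix2w(c,uv,z):
    k=env.calibration(c);T=k['world_from_camera']
    d=T[:3,:3]@np.linalg.solve(k['K'],[*uv,1]);o=T[:3,3]
    return o+d*(z-o[2])/d[2]
E
python3 - <<'E'
from h import *
im=cv2.imread("pics/top0.png")
m=np.zeros(im.shape[:2],np.uint8);m[205:305,280:370]=(im[205:305,280:370].min(2)>190)
n,l,st,_=cv2.connectedComponentsWithStats(m);i=1+st[1:,4].argmax()
pts=np.argwhere(l==i)[:,::-1].astype(np.float32)
b=cv2.boxPoints(cv2.minAreaRect(pts));w=np.array([pix2w("top",p,.105) for p in b])
print(b);print(np.round(w,4));print(w.mean(0))
e=np.roll(w,-1,0)-w;print(np.linalg.norm(e,axis=1),np.degrees(np.arctan2(e[:,1],e[:,0])))
E
```

```text
[[290.28397 231.94746]
 [340.5612  214.40887]
 [359.74155 269.39246]
 [309.46432 286.93106]]
[[0.5676 0.2542 0.105 ]
 [0.6084 0.1278 0.105 ]
 [0.47   0.0841 0.105 ]
 [0.4298 0.2096 0.105 ]]
[0.51895692 0.16891073 0.105     ]
[0.132861   0.1450971  0.1317866  0.14479142] [ -72.09964437 -162.47637427  107.76879947   17.94812431]
```

Call:
send_rows([
  {"delta_pos": [0,0,-40],"turn": [0,0,5],"claw": 1},
  {"delta_pos": [0,0,-40],"turn": [0,0,5],"claw": 1},
])

```text
time: 0.75
tool_pos: [0.2469, -0.6008, 0.2897]
orientation: [[0.978, 0.211, -0.001], [0.211, -0.978, 0.002], [-0.0, -0.002, -1.0]]
ft_force: [-1.1, -0.6, 0.4]
gripper_width: 0.607
grasp_force: 0.0
```

```bash
python3 - <<'E'
from h import *
im=cv2.imread("pics/top0.png")[205:305,275:375]
cv2.imwrite("pics/crop.png",cv2.resize(im,None,fx=6,fy=6,interpolation=cv2.INTER_CUBIC))
E
```

```text
(no output)
```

View pics/crop.png

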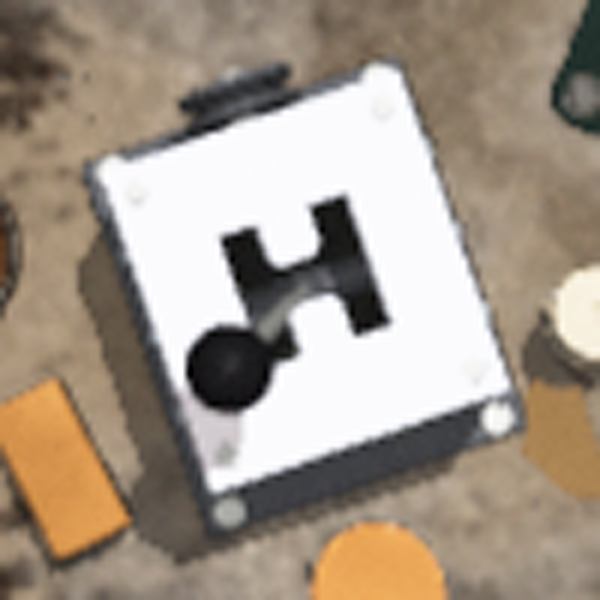

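Call:
send_rows([
  {"delta_pos": [-15,-58,0],"claw": 1},
  {"delta_pos": [-5,-60,0],"claw": 1},
  {"delta_pos": [-5,-60,0],"claw": 1},
  {"delta_pos": [-5,-60,0],"claw": 1},
  {"delta_pos": [-5,-60,0],"claw": 1},
])

```text
invalid input
```

The crop confirms it: the H is centred near pixel (326,252), the knob is at (313,266), and the yaw is about 17.5°. The last move was refused because I left out the "turn" field.

Call:
send_rows([
  {"delta_pos": [-15,-58,0],"turn": [0,0,-5.3],"claw": 1},
  {"delta_pos": [0,-60,0],"turn": [0,0,0],"claw": 1},
  {"delta_pos": [0,-60,0],"turn": [0,0,0],"claw": 1},
  {"delta_pos": [0,-60,0],"turn": [0,0,0],"claw": 1},
  {"delta_pos": [0,-60,0],"turn": [0,0,0],"claw": 1},
])

```text
time: 1.38
tool_pos: [0.1467, -0.3173, 0.2897]
orientation: [[0.953, 0.303, 0.0], [0.303, -0.953, -0.001], [-0.0, 0.001, -1.0]]
ft_force: [-0.4, 0.2, 1.4]
gripper_width: -0.001
grasp_force: 0.0
```

```bash
cat >> h.py <<'E'
Y=np.radians(17.5);R=np.array([[np.cos(Y),-np.sin(Y)],[np.sin(Y),np.cos(Y)]]);G=np.array([.5195,.1685])
def loc(p): return np.round(1000*R.T@(np.array(p)[:2]-G),1)
E
python3 - <<'E'
from h import *
print(pix2w("top",(326,252),.105))
print("knob",loc(pix2w("top",(313.2,266.2),.177)),loc([.480,.199]))
s=env.sense();print(s['tool_pos'],"tcp",loc(s['tool_pos']),np.round(s['orientation'],3))
E
```

```text
[0.51528427 0.16652012 0.105     ]
knob [-31.   40.7] [-28.5  41. ]
[ 0.14668416 -0.31732131  0.28966984] tcp [-501.7 -351.2] [[ 0.953  0.303  0.   ]
 [ 0.303 -0.953 -0.001]
 [-0.     0.001 -1.   ]]
```

```bash
python3 - <<'E'
from h import *
P=[]
for c in("top","side"):
    k=env.calibration(c);P.append(k['K']@np.linalg.inv(k['world_from_camera'])[:3])
X=cv2.triangulatePoints(P[0],P[1],np.array([[430.],[232.]]),np.array([[362.],[137.]]));print((X[:3]/X[3]).T)
E
```

```text
[[ 0.538276   -0.0463071   0.34913279]]
```

Call:
send_rows([
  {"delta_pos": [60,-20,0],"turn": [0,0,0],"claw": 1},
  {"delta_pos": [60,-20,0],"turn": [0,0,0],"claw": 1},
  {"delta_pos": [60,-20,0],"turn": [0,0,0],"claw": 1},
  {"delta_pos": [40,-56,0],"turn": [0,0,0],"claw": 1},
  {"delta_pos": [40,-56,0],"turn": [0,0,0],"claw": 1},
])

```text
time: 2.0
tool_pos: [0.3376, -0.0879, 0.2897]
orientation: [[0.953, 0.303, 0.001], [0.303, -0.953, -0.0], [0.001, 0.001, -1.0]]
ft_force: [1.1, 0.5, -0.4]
gripper_width: -0.003
grasp_force: 0.0
```

Call:
send_rows([
  {"delta_pos": [40,-56,0],"turn": [0,0,0],"claw": 1},
  {"delta_pos": [40,-56,0],"turn": [0,0,0],"claw": 1},
  {"delta_pos": [40,-56,0],"turn": [0,0,0],"claw": 1},
  {"delta_pos": [37,-52,0],"turn": [0,0,0],"claw": 1},
  {"delta_pos": [0,0,0],"turn": [0,0,0],"claw": 1},
])

```text
time: 2.62
tool_pos: [0.4138, 0.1517, 0.2891]
orientation: [[0.951, 0.31, -0.001], [0.31, -0.951, 0.0], [-0.001, -0.001, -1.0]]
ft_force: [0.2, 0.7, 0.1]
gripper_width: -0.001
grasp_force: 0.0
```

```bash
python3 - <<'E'
from h import *
s=env.sense();print(s['time'],s['tool_pos'],"tcp",loc(s['tool_pos']),s['ft_force'],np.round(s['orientation'],3))
for c in("wrist","side"):
    im=env.snapshot(c)
    if c=="wrist":cv2.imwrite("pics/w1.png",im[:,:,::-1])
    for l in("knob","gate_centre","slot_3"):
        print(c,l,[(np.round(q['xyz'],3),loc(q['xyz']),round(q['score'],2)) for q in env.tip_of(l,c)[:2]])
E
```

```text
2.625 [0.41381745 0.15169315 0.2891162 ] tcp [-105.8   15.8] [0.19860305 0.6997939  0.12988511] [[ 0.951  0.31  -0.001]
 [ 0.31  -0.951  0.   ]
 [-0.001 -0.001 -1.   ]]
wrist knob [(array([0.478, 0.207, 0.179]), array([-27.7,  49.3]), 0.59)]
wrist gate_centre [(array([ 0.443,  0.273, -0.002]), array([-41.2, 122.9]), 0.7), (array([0.523, 0.172, 0.106]), array([3.9, 2. ]), 0.68)]
wrist slot_3 [(array([0.544, 0.158, 0.103]), array([ 20.3, -17.8]), 0.81)]
side knob [(array([0.482, 0.197, 0.176]), array([-27.2,  38.8]), 0.5), (array([ 0.444,  0.28 , -0.006]), array([-38.3, 129. ]), 0.41)]
side gate_centre [(array([0.521, 0.174, 0.105]), array([2.7, 4.8]), 0.75), (array([0.518, 0.169, 0.002]), array([-1.6,  1. ]), 0.24)]
side slot_3 [(array([0.547, 0.15 , 0.106]), array([ 20.5, -25.8]), 0.61)]
```

View pics/w1.png

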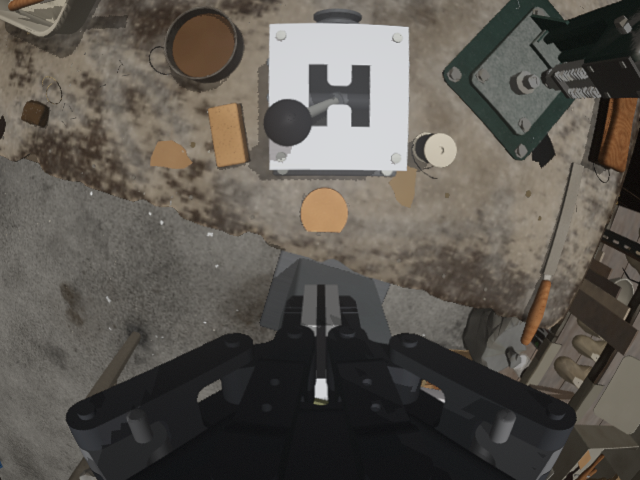

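The wrist view shows the shut fingers at (322,300), the knob at (288,122) and the H centre at (340,97). The plate edges line up with the tool.

```bash
cat >> h.py <<'E'
def wpix(uv,z,s):
    k=env.calibration("wrist");K=k['K'];T=np.eye(4);T[:3,:3]=s['orientation'];T[:3,3]=s['tool_pos'];T=T@k['tool_from_camera']
    a=np.array([(uv[0]-K[0,2])/K[0,0],(uv[1]-K[1,2])/K[1,1]]);th=np.hypot(*a)
    d=T[:3,:3]@np.array([*(a/th*np.sin(th)),np.cos(th)]);o=T[:3,3]
    return o+d*(z-o[2])/d[2]
E
python3 - <<'E'
from h import *
s=env.sense()
for n,p,z in(("knob",(288,122),.177),("H",(340,96.5),.105),("pc1",(268,24),.105),("pc2",(410,26),.105),("pc3",(408,171),.105),("pc4",(270,171),.105),("farR",(360,65),.105),("nearR",(360,126),.105)):
    w=wpix(p,z,s);print(n,np.round(w,4),loc(w))
E
```

```text
knob [0.4814 0.193  0.177 ] [-29.   34.8]
H [0.5185 0.1607 0.105 ] [-3.3 -7.2]
pc1 [0.5672 0.2465 0.105 ] [69. 60.]
pc2 [0.6081 0.119  0.105 ] [ 69.6 -73.9]
pc3 [0.4722 0.0768 0.105 ] [-72.7 -73.2]
pc4 [0.4317 0.2024 0.105 ] [-73.5  58.7]
farR [0.5534 0.1522 0.105 ] [ 27.4 -25.7]
nearR [0.4978 0.1344 0.105 ] [-30.9 -26. ]
```

```bash
python3 - <<'E'
from h import *
s=env.sense();print(s['time'],"tcp",loc(s['tool_pos']),s['tool_pos'])
im=env.snapshot("wrist")
for n in range(1):
  g=cv2.cvtColor(im,cv2.COLOR_RGB2GRAY);m=(im.min(2)>200).astype(np.uint8);m[220:]=0
  k,l,st,ce=cv2.connectedComponentsWithStats(m);i=1+st[1:,4].argmax()
  r=cv2.minAreaRect(np.argwhere(l==i)[:,::-1].astype(np.float32));print(r)
  for b in cv2.boxPoints(r):print(b,loc(wpix(b,.105,s)))
  print("H/plate centre",loc(wpix(r[0],.105,s)))
E
```

```text
3.025 tcp [-107.    11.3] [0.41402584 0.14706027 0.28981904]
((332.0, 95.49998474121094), (144.99996948242188, 137.99996948242188), 90.0)
[263.  23.] [70.3 64.8]
[401.  23.] [ 71.9 -65.1]
[401.      167.99997] [-70.  -66.1]
[263.      167.99997] [-70.5  65.4]
H/plate centre [-2.5  0.2]
```

Call:
send_rows([
  {"delta_pos": [20,-29,0],"turn": [0,0,0],"claw": 1},
  {"delta_pos": [0,0,44],"turn": [0,0,0],"claw": 1},
  {"delta_pos": [0,0,44],"turn": [0,0,0],"claw": 1},
  {"delta_pos": [0,0,44],"turn": [0,0,0],"claw": 1},
  {"delta_pos": [0,0,0],"turn": [0,0,0],"claw": 1},
])

```text
time: 3.7
tool_pos: [0.4215, 0.1806, 0.1537]
orientation: [[0.953, 0.302, -0.008], [0.302, -0.953, -0.002], [-0.008, -0.0, -1.0]]
ft_force: [1.3, 0.6, 0.4]
gripper_width: 0.005
grasp_force: 0.0
```

```bash
cat > st.py <<'E'
from h import *
import sys
env.snapshot("side")
s=env.sense();print(s['time'],"tcp",loc(s['tool_pos']),s['tool_pos'][2],"F",np.round(R.T@s['ft_force'][:2],1))
im=env.snapshot("wrist");cv2.imwrite(f"pics/{sys.argv[1]}.png",im[:,:,::-1])
for c in("side","wrist"):
    print(c,[(loc(q['xyz']),np.round(q['xyz'][2],3),round(q['score'],2)) for q in env.tip_of("knob",c)[:2]])
E
python3 st.py w2
```

```text
3.75 tcp [-87.7  41. ] 0.15675161562152187 F [-0.1  0.3]
side [(array([-28.5,  36.6]), np.float64(0.178), 0.59)]
wrist [(array([-27.6,  43.9]), np.float64(0.174), 0.57), (array([ -49.3, -115.5]), np.float64(0.002), 0.24)]
```

View pics/w2.png

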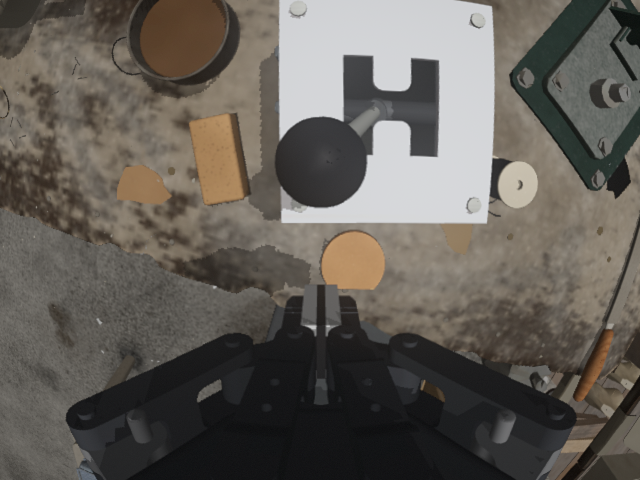

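The knob, seen at (321,161), is straight ahead of the fingers at (321,290). I'll push forward slowly.

Call:
send_rows([
  {"delta_pos": [15,0,0],"turn": [0,0,0],"claw": 1},
  {"delta_pos": [12,0,0],"turn": [0,0,0],"claw": 1},
  {"delta_pos": [8,0,0],"turn": [0,0,0],"claw": 1},
  {"delta_pos": [8,0,0],"turn": [0,0,0],"claw": 1},
  {"delta_pos": [0,0,0],"turn": [0,0,0],"claw": 1},
])

```text
time: 4.53
tool_pos: [0.4662, 0.1952, 0.1588]
orientation: [[0.953, 0.303, 0.001], [0.303, -0.953, 0.0], [0.001, 0.0, -1.0]]
ft_force: [-0.4, -0.2, 0.3]
gripper_width: -0.0
grasp_force: 0.3
```

```bash
python3 st.py w3
```

```text
4.575 tcp [-43.2  41.5] 0.15819540570222923 F [ 0.5 -0.5]
side [(array([-17.8,  39.2]), np.float64(0.178), 0.81)]
wrist [(array([-14.8,  46.1]), np.float64(0.18), 0.68)]
```

View pics/w3.png

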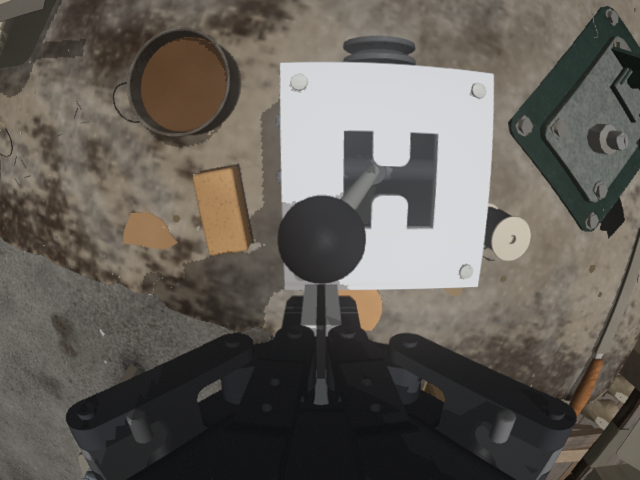

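Contact is confirmed: the ball at (321,240) sits against the fingertips, with the knob about 28 mm ahead of the TCP. I need another 13 mm or so.

Call:
send_rows([
  {"delta_pos": [6,0,0],"turn": [0,0,0],"claw": 1},
  {"delta_pos": [6,0,0],"turn": [0,0,0],"claw": 1},
  {"delta_pos": [0,0,0],"turn": [0,0,0],"claw": 1},
])

```text
time: 5.1
tool_pos: [0.4773, 0.1987, 0.1576]
orientation: [[0.953, 0.303, 0.001], [0.303, -0.953, 0.0], [0.001, 0.0, -1.0]]
ft_force: [-0.3, -0.4, 0.6]
gripper_width: 0.001
grasp_force: 0.3
```

```bash
python3 st.py w4
```

```text
5.15 tcp [-31.4  41.5] 0.15736200737803963 F [0.6 0.1]
side [(array([-2.9, 40.8]), np.float64(0.18), 0.61)]
wrist [(array([-3. , 43.6]), np.float64(0.179), 0.68)]
```

View pics/w4.png

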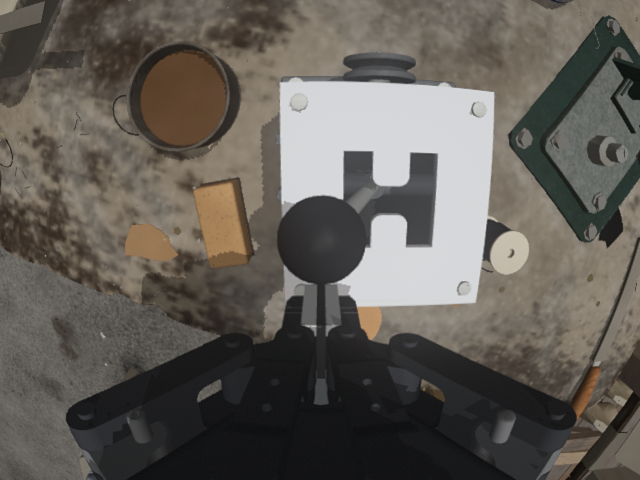

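The knob is about 3 mm short of the cross-slot line, so I nudge 2 mm. Then I back off and go round to its left side.

Call:
send_rows([
  {"delta_pos": [2,0,0],"turn": [0,0,0],"claw": 1},
  {"delta_pos": [0,0,0],"turn": [0,0,0],"claw": 1},
  {"delta_pos": [-20,0,0],"turn": [0,0,0],"claw": 1},
  {"delta_pos": [0,-45,0],"turn": [0,0,0],"claw": 1},
  {"delta_pos": [0,0,0],"turn": [0,0,0],"claw": 1},
])

```text
time: 5.92
tool_pos: [0.4455, 0.2375, 0.1577]
orientation: [[0.952, 0.306, 0.001], [0.306, -0.952, 0.001], [0.001, -0.0, -1.0]]
ft_force: [-0.8, 0.3, -0.6]
gripper_width: 0.006
grasp_force: 0.0
```

```bash
python3 - <<'E'
from h import *
for c in("side","top"):
    env.snapshot(c);print(c,[(loc(q['xyz']),np.round(q['xyz'][2],3),round(q['score'],2)) for q in env.tip_of("knob",c)[:2]])
s=env.sense();print("tcp",loc(s['tool_pos']),s['tool_pos'][2])
E
python3 st.py w5
```

```text
side [(array([-1.9, 36.1]), np.float64(0.182), 0.52)]
top [(array([-4.3, 41.1]), np.float64(0.181), 0.51)]
tcp [-49.7  86. ] 0.15754527312757702
6.175 tcp [-49.7  85.9] 0.15755159397168306 F [-0.5 -0.2]
side [(array([-1.9, 38.3]), np.float64(0.178), 0.63)]
wrist [(array([-0.3, 43.6]), np.float64(0.182), 0.65)]
```

View pics/w5.png

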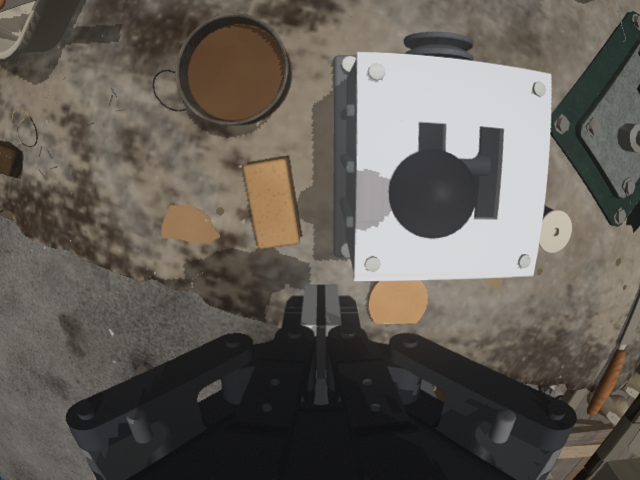

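Call:
send_rows([
  {"delta_pos": [24,-3,0],"turn": [0,0,0],"claw": 1},
  {"delta_pos": [24,0,0],"turn": [0,0,0],"claw": 1},
  {"delta_pos": [0,8,0],"turn": [0,0,0],"claw": 1},
  {"delta_pos": [0,10,0],"turn": [0,0,0],"claw": 1},
  {"delta_pos": [0,10,0],"turn": [0,0,0],"claw": 1},
])

```text
time: 6.95
tool_pos: [0.499, 0.2272, 0.1592]
orientation: [[0.953, 0.302, 0.0], [0.302, -0.953, 0.004], [0.001, -0.003, -1.0]]
ft_force: [-4.5, 5.3, 11.4]
gripper_width: 0.001
grasp_force: 5.2
```

Call:
send_rows([
  {"delta_pos": [0,10,0],"turn": [0,0,0],"claw": 1},
  {"delta_pos": [0,10,0],"turn": [0,0,0],"claw": 1},
  {"delta_pos": [0,0,0],"turn": [0,0,0],"claw": 1},
])

```text
time: 7.32
tool_pos: [0.5063, 0.2076, 0.1601]
orientation: [[0.953, 0.302, 0.004], [0.302, -0.953, 0.003], [0.005, -0.001, -1.0]]
ft_force: [0.1, 2.3, 4.4]
gripper_width: -0.0
grasp_force: 1.9
```

```bash
python3 st.py w6
```

```text
7.375 tcp [-1.1 41.4] 0.15959099201275345 F [1.  3.1]
side [(array([-1.6, 10. ]), np.float64(0.186), 0.62)]
wrist [(array([ 1.3, 15.8]), np.float64(0.185), 0.63)]
```

View pics/w6.png

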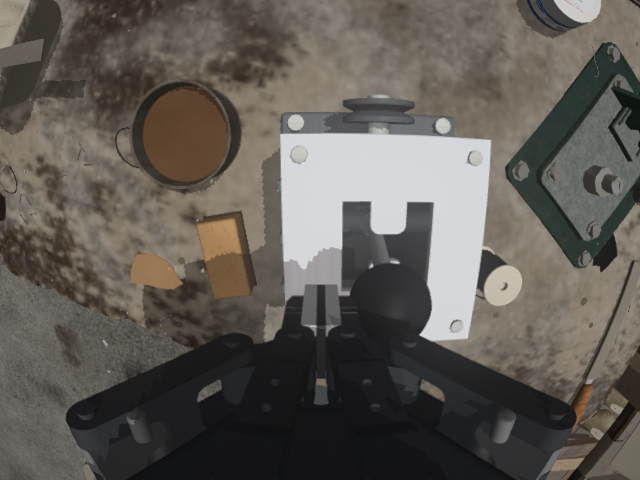

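The lever is in the cross slot and moving right: the ball at (391,300) is to the right of the fingers, with no fore-aft drift. I keep pushing.

Call:
send_rows([
  {"delta_pos": [0,10,0],"turn": [0,0,0],"claw": 1},
  {"delta_pos": [0,10,0],"turn": [0,0,0],"claw": 1},
  {"delta_pos": [0,10,0],"turn": [0,0,0],"claw": 1},
  {"delta_pos": [0,10,0],"turn": [0,0,0],"claw": 1},
  {"delta_pos": [0,0,0],"turn": [0,0,0],"claw": 1},
])

```text
time: 8.15
tool_pos: [0.5172, 0.1682, 0.1566]
orientation: [[0.953, 0.302, -0.001], [0.302, -0.953, -0.001], [-0.002, 0.001, -1.0]]
ft_force: [0.2, -0.2, -0.2]
gripper_width: 0.004
grasp_force: 0.0
```

```bash
python3 st.py w7
```

```text
8.2 tcp [-2.5  0.8] 0.15647949766137326 F [-0.3  0.4]
side [(array([ -1.2, -29.5]), np.float64(0.181), 0.51)]
wrist [(array([  1.7, -25.7]), np.float64(0.182), 0.64)]
```

Call:
send_rows([
  {"delta_pos": [0,5,0],"turn": [0,0,0],"claw": 1},
  {"delta_pos": [0,5,0],"turn": [0,0,0],"claw": 1},
  {"delta_pos": [0,0,0],"turn": [0,0,0],"claw": 1},
])

```text
time: 8.72
tool_pos: [0.5203, 0.1597, 0.1574]
orientation: [[0.953, 0.303, -0.0], [0.303, -0.953, -0.0], [-0.0, 0.0, -1.0]]
ft_force: [-0.7, 0.8, -0.7]
gripper_width: 0.002
grasp_force: 0.4
```

```bash
python3 st.py w8; python3 st.py w8b
```

```text
8.775 tcp [-1.7 -8.6] 0.15750348254518107 F [-0.   1.8]
side [(array([ 18.8, -25.2]), np.float64(0.106), 0.71), (array([  0.2, -39.5]), np.float64(0.181), 0.51)]
wrist [(array([  2.3, -35.3]), np.float64(0.179), 0.8)]
8.975 tcp [-1.6 -8.6] 0.15769701816618323 F [-0.8  0.4]
side [(array([  0.1, -40. ]), np.float64(0.18), 0.54)]
wrist [(array([  1.5, -33. ]), np.float64(0.18), 0.76)]
```

Call:
send_rows([
  {"delta_pos": [0,-15,0],"turn": [0,0,0],"claw": 1},
  {"delta_pos": [-30,0,0],"turn": [0,0,0],"claw": 1},
  {"delta_pos": [-24,0,0],"turn": [0,0,0],"claw": 1},
  {"delta_pos": [0,45,0],"turn": [0,0,0],"claw": 1},
  {"delta_pos": [0,0,0],"turn": [0,0,0],"claw": 1},
])

```text
time: 9.75
tool_pos: [0.4782, 0.1143, 0.1578]
orientation: [[0.954, 0.301, 0.001], [0.301, -0.954, -0.0], [0.001, 0.0, -1.0]]
ft_force: [0.1, 0.5, -0.6]
gripper_width: -0.0
grasp_force: 0.0
```

```bash
python3 st.py w9
```

```text
9.8 tcp [-55.6 -38.4] 0.15769825376146318 F [-0.1 -0.1]
side [(array([  1.5, -38.7]), np.float64(0.181), 0.67)]
wrist [(array([  2. , -33.7]), np.float64(0.18), 0.63)]
```

View pics/w9.png

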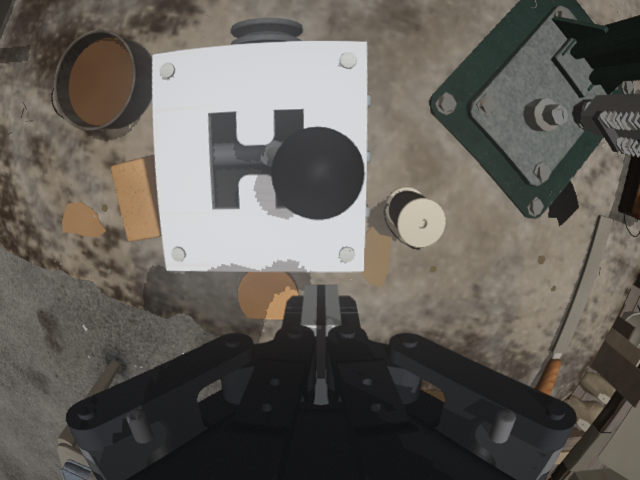

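The ball at (318,173) is directly ahead of the fingers and leans to the right over the right lane. I push forward.

Call:
send_rows([
  {"delta_pos": [15,0,0],"turn": [0,0,0],"claw": 1},
  {"delta_pos": [12,0,0],"turn": [0,0,0],"claw": 1},
  {"delta_pos": [10,0,0],"turn": [0,0,0],"claw": 1},
  {"delta_pos": [10,0,0],"turn": [0,0,0],"claw": 1},
  {"delta_pos": [0,0,0],"turn": [0,0,0],"claw": 1},
])

```text
time: 10.58
tool_pos: [0.5236, 0.1295, 0.1573]
orientation: [[0.953, 0.303, 0.0], [0.303, -0.953, 0.0], [0.0, 0.0, -1.0]]
ft_force: [-0.2, 0.6, -0.1]
gripper_width: -0.002
grasp_force: 0.0
```

```bash
python3 st.py w10
```

```text
10.625 tcp [ -8.2 -38.4] 0.15722161274753366 F [0.1 0. ]
side [(array([ 22.3, -40.6]), np.float64(0.179), 0.62)]
wrist [(array([ 19.3, -32.5]), np.float64(0.178), 0.63), (array([ -48.2, -115.7]), np.float64(-0.0), 0.5)]
```

Call:
send_rows([
  {"delta_pos": [8,0,0],"turn": [0,0,0],"claw": 1},
  {"delta_pos": [8,0,0],"turn": [0,0,0],"claw": 1},
  {"delta_pos": [4,0,0],"turn": [0,0,0],"claw": 1},
  {"delta_pos": [0,0,0],"turn": [0,0,0],"claw": 1},
])

```text
time: 11.28
tool_pos: [0.5423, 0.1355, 0.1576]
orientation: [[0.953, 0.303, 0.001], [0.303, -0.953, 0.0], [0.001, -0.0, -1.0]]
ft_force: [0.0, -0.1, -0.5]
gripper_width: 0.001
grasp_force: 0.2
```

Call:
send_rows([
  {"delta_pos": [2,0,0],"turn": [0,0,0],"claw": 1},
  {"delta_pos": [0,0,0],"turn": [0,0,0],"claw": 1},
])

```text
time: 11.52
tool_pos: [0.5436, 0.136, 0.1575]
orientation: [[0.953, 0.303, -0.0], [0.303, -0.953, -0.0], [-0.0, -0.0, -1.0]]
ft_force: [-2.6, -1.2, 0.2]
gripper_width: -0.005
grasp_force: 1.0
```

Call:
send_rows([
  {"delta_pos": [2,0,0],"turn": [0,0,0],"claw": 1},
  {"delta_pos": [0,0,0],"turn": [0,0,0],"claw": 1},
])

```text
time: 11.78
tool_pos: [0.5458, 0.1367, 0.1575]
orientation: [[0.953, 0.303, 0.0], [0.303, -0.953, 0.0], [0.0, -0.0, -1.0]]
ft_force: [-1.9, -0.1, -0.0]
gripper_width: -0.001
grasp_force: 0.8
```

```bash
python3 st.py w11
```

```text
11.825 tcp [ 15.6 -38.3] 0.15757497231319034 F [-2.7 -0.2]
side [(array([ 38.4, -47.2]), np.float64(0.172), 0.64), (array([-1.6,  1. ]), np.float64(0.001), 0.31)]
wrist [(array([ 45. , -39.1]), np.float64(0.172), 0.74)]
```

Almost home. I keep going in 2 mm steps until the force rises at the end stop.

Call:
send_rows([
  {"delta_pos": [2,0,0],"turn": [0,0,0],"claw": 1},
  {"delta_pos": [0,0,0],"turn": [0,0,0],"claw": 1},
])

```text
time: 12.22
tool_pos: [0.5474, 0.1371, 0.1574]
orientation: [[0.953, 0.303, -0.001], [0.303, -0.953, -0.0], [-0.001, -0.0, -1.0]]
ft_force: [-3.1, -0.4, 0.3]
gripper_width: -0.004
grasp_force: 1.5
```

Call:
send_rows([
  {"delta_pos": [1,0,0],"turn": [0,0,0],"claw": 1},
  {"delta_pos": [0,0,0],"turn": [0,0,0],"claw": 1},
])

```text
time: 12.48
tool_pos: [0.5478, 0.1373, 0.1573]
orientation: [[0.953, 0.303, -0.002], [0.303, -0.953, -0.001], [-0.002, -0.0, -1.0]]
ft_force: [-5.2, -1.4, 1.6]
gripper_width: 0.0
grasp_force: 2.7
```

Call:
send_rows([
  {"delta_pos": [1.5,0,0],"turn": [0,0,0],"claw": 1},
  {"delta_pos": [0,0,0],"turn": [0,0,0],"claw": 1},
])

```text
time: 12.72
tool_pos: [0.5483, 0.1374, 0.1571]
orientation: [[0.953, 0.303, -0.005], [0.303, -0.953, -0.001], [-0.005, -0.0, -1.0]]
ft_force: [-9.4, -2.5, 2.0]
gripper_width: 0.003
grasp_force: 4.5
```

The force is up to about 10 N and the tool has stopped advancing, so the lever is at its end stop. I back straight off, lift, and check.

Call:
send_rows([
  {"delta_pos": [-20,0,0],"turn": [0,0,0],"claw": 1},
  {"delta_pos": [-40,0,0],"turn": [0,0,0],"claw": 1},
  {"delta_pos": [0,0,-50],"turn": [0,0,0],"claw": 1},
  {"delta_pos": [0,0,-50],"turn": [0,0,0],"claw": 1},
  {"delta_pos": [0,0,0],"turn": [0,0,0],"claw": 1},
])

```text
time: 13.35
tool_pos: [0.4963, 0.1203, 0.2641]
orientation: [[0.953, 0.303, 0.013], [0.303, -0.953, 0.002], [0.013, 0.002, -1.0]]
ft_force: [0.5, 0.4, -0.7]
gripper_width: 0.005
grasp_force: 0.0
```

```bash
python3 st.py w12; python3 - <<'E'
from h import *
for c in("top","side"):
    im=env.snapshot(c);cv2.imwrite(f"pics/{c}9.png",im[:,:,::-1])
    for l in("knob","reel","sanding_block"):
        print(c,l,[(loc(q['xyz']),np.round(q['xyz'],3),round(q['score'],2)) for q in env.tip_of(l,c)[:1]])
E
```

```text
13.4 tcp [-38.  -38.8] 0.26095125555710763 F [-0.7  0. ]
side [(array([ 42.1, -47.3]), np.float64(0.172), 0.61)]
wrist [(array([ 41.8, -41.7]), np.float64(0.173), 0.55)]
top knob [(array([ 40.3, -44.2]), array([0.571, 0.138, 0.175]), 0.39)]
top reel []
top sanding_block [(array([-36.4, 124.3]), array([ 0.447,  0.276, -0.002]), 0.83)]
side knob [(array([ 42. , -46.1]), array([0.573, 0.137, 0.174]), 0.66)]
side reel [(array([ -51.6, -113. ]), array([0.504, 0.045, 0.003]), 0.44)]
side sanding_block [(array([-40.1, 130.2]), array([0.442, 0.281, 0.001]), 0.6)]
```

The knob is at about (42,-44) mm from the gate centre, which is the end of slot 3. It has stayed put and the tool is clear.

```bash
python3 -c "
from rig import env
print(env.sign_off())"
```

```text
the job is handed in; nothing more can be done
None
```

The gearbox is in third: the lever went from slot 2 through the cross slot into slot 3, pushed home to the end stop (about 10 N), and the job is handed in with the arm clear and nothing else touched.

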